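Set the brake on the packing bench's stretch-film unwinder

ROBOT

A 6-joint arm with a two-finger parallel gripper is mounted at the origin on the work surface. World frame = base frame: x ahead of the robot, y to its left, z up, the work surface at z = 0. Lengths are in m, angles in rad, forces in N, time in s.
With the tool pointing down it reaches from about 0.35 to 0.975 m from the base axis. Payload 4.9 kg.
Tool frame: the origin (TCP) lies midway between the tips of the shut fingers; the grasp point (between the pads) lies 19 mm behind it; z points along the fingers, x is the direction in which the jaws open and shut, and the axes are right-handed (so a half turn about z gives the same grasp; the last joint's range is limited). The gripper opens to 85 mm and grips with 20 to 120 N. Pads are 22 mm wide; open, the fingers measure 114 mm over their backs; the gripper's body (76 mm by 85 mm) begins 54 mm behind the grasp point. The pads swing forward as they close: fully open they stand 13 mm farther back than shut.
Start: joints at [-0.119, 0.053, 1.613, -0, 1.476, -0.119], TCP at [0.625, 0, 0.231] pointing down, gripper open.
Joint ranges: [-3.01, 3.01], [-1.01, 2.22], [0.06, 2.58], [-1.02, 4.17], [0.09, 2.62], [-3.14, 3.14]. Speed limits (rad/s): [2.57, 2.57, 3.14, 3.14, 3.14, 3.14].

INTERFACE

Orientations are given as [roll, pitch, yaw] about the fixed x, y, z axes, in that order (R = Rz(yaw) Ry(pitch) Rx(roll)).
In Python, from plant import r gives the robot as it stands.
- The arm moves only by the tool carry_out, never from a script. Its argument "commands" is text: rows parted by semicolons, each of 4 numbers parted by spaces: the shift along the tool's x, y, z in units of 25 mm (1.0 is 25 mm), then the turn about the tool's z in units of 5 degrees (1.0 is 5 degrees). A call has 1 to 8 rows; each row is the pose to reach, as a shift and turn from the pose commanded when the call began, along the tool's axes at that moment; what a row does not reach only later rows make up. A row lasts 1/12 s, in which the tool goes at most 41.7 mm and 7.16 degrees, less where a joint would pass 70% of its speed; a pose out of reach is approached as far as the arm can. A call with a gripper value outside its range is refused whole. "gripper" is the closure, from 0 (fully open) to 1 (shut), set as the call begins (left out, the last holds). The fingers move at their own pace and stop on an object; "grip_force" is the grip in N (left out, the last holds). Time passes only in rows, so rows that repeat a pose let the fingers close. It gives the time, the measured TCP pose, the force and the opening at its end, in the units of the state.
- r.get_state(): the state, without advancing time (a new reading comes with each control period).
- r.snapshot(name): name is "scene" or "side" or "wrist"; returns a dict with "image" (420x560x3 uint8, red, green, blue), "mtx" (3x3 intrinsics, pixels), "view" (4x4, takes a point from world to camera coordinates). Camera axes: x right, y down, z forward; pixel columns grow to the right and rows downward; lengths in m; the calibration is good to about 2 mm. A picture is of the moment at which its call begins. There is no depth.
- r.hand_in(): hands the job in, once; it reports no verdict.
The state is a dict: "t": time; "q": joint angles; "joint_velocities": joint speeds; "joint_torque": joint torques, N m; "tool_pos": TCP position; "tcp_rot": TCP orientation; "force": force on the tool from outside, world axes, zero at the start; "moment": the same for the moment, N m; "grip_width": opening from 0.0 (shut) to 1.0 (fully open).
Only numpy, scipy, OpenCV 4.12 (cv2) and the standard library are available. Lean on these libraries where they do the work, as an engineer would, in place of code of your own. Each camera call takes 0.05 s, during which the arm holds its last target. There are 200 camera calls.

TASK

The fresh roll is on the film stand: wind the tension wheel clockwise by its crank handle until the brake plate bites on the roll and the handle comes up firm, so that it takes a steady push of about 12 N to keep it moving, and no tighter, or the roll's end is crushed. Then swing the clamp lever clockwise all the way to its stop to lock the screw at that setting, and let go. Leave the tape, the spare core and the glue bottle where they stand.

Things in the scene. Friction and masses are not known exactly. Their poses are not given: they have to be found in the camera images.
- film_stand: Bolted-down grey steel C-frame: base 220 x 300 x 12 mm, a 50 mm square post, a flat overarm 50 mm wide, its top 221 mm above the bench. Origin on the bench under the tension wheel's axis; y points along the overarm from the wheel to the clamp lever (110 mm) and the post (180 mm); z is up.
- wheel_axis (a point): On the tension wheel's upright axis, on top of the overarm, 221 mm above the bench. The wheel, above it, is a bright cast-aluminium three-spoke handwheel, rim centre-line radius 65 mm, rim 14 mm thick. Clockwise seen from above tightens; each turn lowers the screw, wheel and handle by 5 mm. The screw stays where it is left.
- handle_centre (a point): Centre of the crank handle: an upright black grip 20 mm across, 49 mm tall, on the wheel's rim, 65 mm from its axis, anywhere round it. It spins freely on its pin, so it can be held while the hand keeps its heading. To push it along its circle takes 2.5 N while the screw runs free (0.4 to 1.4 turns); once the plate meets the roll it rises steadily, well past 12 N: wind on slowly then.
- brake_plate: Round aluminium plate 96 mm across on the screw under the overarm, below a coil spring; it turns with the wheel and presses three rubber pads on the film roll's upper end. How hard it presses cannot be seen, only felt at the handle. Origin at the centre of the pads' lower faces, z up.
- film_roll: The loose roll of pale stretch film, 100 mm across, 125 mm tall, 0.5 to 1 kg, standing on the stand's friction disc over a short spigot, under the brake plate. Origin at the centre of its underside, z up.
- clamp_lever (a joint): Angle of the clamp lever (rad) about its upright pivot on the overarm: 0 = open, pointing along the film_stand's -x; it grows clockwise seen from above; 1.6 = locked, at its stop, pointing along the overarm (the stand's +y), away from the wheel. Starts at 0 to 0.35. Stiff (4 to 6 N at its grip); stays where it is left.
- lever_grip (a point): Centre (half-way up) of the clamp lever's upright black grip, 22 mm across, 42 mm tall, 75 mm from the lever's pivot, 270 mm above the bench.
- lever_pivot (a point): On the clamp lever's upright pivot axis, at the height of the centre of its grip, 110 mm from the wheel's axis. Closing the lever pushes a brass shoe on to the screw.
- tape_roll: Bystander: roll of brown packing tape lying flat, 100 mm across, 48 mm high; origin at the centre of its underside.
- spare_core: Bystander: empty cardboard tube standing on end, 51 mm across, 125 mm tall; origin at the centre of its underside.
- glue_bottle: Bystander: white glue bottle, 54 mm across, 150 mm tall; origin at the centre of its underside.
Things that resemble listed ones, but are neither listed nor needed, are in the scene too. Leave any orange or yellow look-alike of the film_roll alone.

How it is judged:
On the way, in this order (a step that is already met when the one before it is completed fails the run):
1. the brake plate is set firm on the roll with the clamp lever still open (contact force between brake_plate and film_roll between 14 and 36 N and value of joint clamp_lever below 0.6 rad), for 0.2 s.
2. the clamp lever is swung to its stop (value of joint clamp_lever above 1.45 rad), for 0.2 s.
At the end, for the whole second after the job is handed in: the brake plate presses on the film roll's end with 14 to 36 N (about what is felt when the crank handle takes 8 to 16 N to keep moving), the wheel is at rest, the roll still stands under the plate (within 6 mm of its axis), and the clamp lever is at its stop (1.45 rad or more) (contact force between brake_plate and film_roll between 14 and 36 N and value of joint clamp_lever above 1.45 rad and angular speed of brake_plate below 0.1 rad/s and horizontal distance between film_roll and brake_plate below 0.006 m); the robot touches nothing.
It fails at once if the brake plate is wound down so hard that it crushes the roll's end (over 48 N) (contact force between brake_plate and film_roll above 48 N).
It fails at once if the roll of tape is knocked or moved (distance of tape_roll from where it was at the start of the episode above 0.03 m).
It fails at once if the spare cardboard core is knocked or moved (distance of spare_core from where it was at the start of the episode above 0.03 m).
It fails at once if the glue bottle is knocked or moved (distance of glue_bottle from where it was at the start of the episode above 0.03 m).
It also fails if it takes over 67 s, if anything falls off the work surface, if the arm or the gripper's body presses on something with over 40 N, if the wrist force passes 120 N, or if a joint passes its speed limit or range.

## Working session

There is one attempt and no reset: what is moved stays moved. The work goes in short steps, Python scripts to look and compute and a tool call to move; the robot and the scene stay as the last step left them, time stands still between calls to the robot, and variables do not carry over. Pictures are saved under pics/ and viewed, about 8 in all and at most 12, crops included, and the job is handed in when it is done.

Besides the shell and the picture viewer there is one more tool, called after "Request:" by a JSON object that holds its "api" and its "payload". carry_out: Moves the arm, as the interface text tells. Its arguments: {"type":"object","properties":{"commands":{"type":"string"},"gripper":{"type":"number"},"grip_force":{"type":"number"}},"required":["commands"]}

```bash
mkdir -p pics; ls
cat > h.py <<'E'
import cv2,numpy as np,json
from plant import r
def snap(cam,name):
    s=r.snapshot(cam); cv2.imwrite(f'pics/{name}.png',s['image'][:,:,::-1]); np.savez(f'pics/{name}.npz',m=s['mtx'],v=s['view']); return s
def load(name):
    d=np.load(f'pics/{name}.npz'); return d['m'],d['v']
def atz(name,u,v,z):
    m,V=load(name); R=V[:3,:3];t=V[:3,3]; c=-R.T@t; d=R.T@np.linalg.inv(m)@[u,v,1]; return c+d*(z-c[2])/d[2]
def proj(name,p):
    m,V=load(name); q=m@(V[:3,:3]@p+V[:3,3]); return q[:2]/q[2]
E
python3 - <<'E'
from h import *
a=snap('scene','s1');b=snap('side','d1')
print(r.get_state())
for n in('s1','d1'):
    m,V=load(n);print(m,-V[:3,:3].T@V[:3,3],V[2,:3])
cv2.imwrite('pics/s1b.png',cv2.resize(a['image'][:,:,::-1],(800,600)));cv2.imwrite('pics/d1b.png',cv2.resize(b['image'][:,:,::-1],(800,600)))
E
```

```text
pics
{'t': 0.1, 'q': array([-1.19005134e-01,  5.32700004e-02,  1.61415338e+00, -1.23112567e-05,
        1.47603206e+00, -1.18987565e-01]), 'joint_velocities': array([-0.00097331, -0.00115423, -0.00385849, -0.00041292, -0.00062873,
       -0.00219223]), 'joint_torque': array([ 6.14647306e-04, -3.94903493e+01, -3.71363103e+01, -4.52310599e-05,
        3.99340541e-03, -4.17574097e-05]), 'tool_pos': array([6.24428876e-01, 6.20467243e-05, 2.30200875e-01]), 'tcp_rot': array([-3.14138370e+00,  1.85106427e-03, -1.61995776e-05]), 'force': array([ 0.07516205,  0.32488394, -0.06648513]), 'moment': array([-0.01530218,  0.01977684,  0.05078283]), 'grip_width': 1.0012418476614764}
[[420.47603985   0.         273.0140657 ]
 [  0.         420.47603985 209.57261895]
 [  0.           0.           1.        ]] [0.98467235 0.34106417 0.78951389] [-0.52014186 -0.42966492 -0.73813312]
[[469.65073878   0.         275.46162535]
 [  0.         469.65073878 197.81096454]
 [  0.           0.           1.        ]] [1.14245041 0.50767738 0.8128653 ] [-0.56506566 -0.54295629 -0.62120791]
```

View pics/s1b.png

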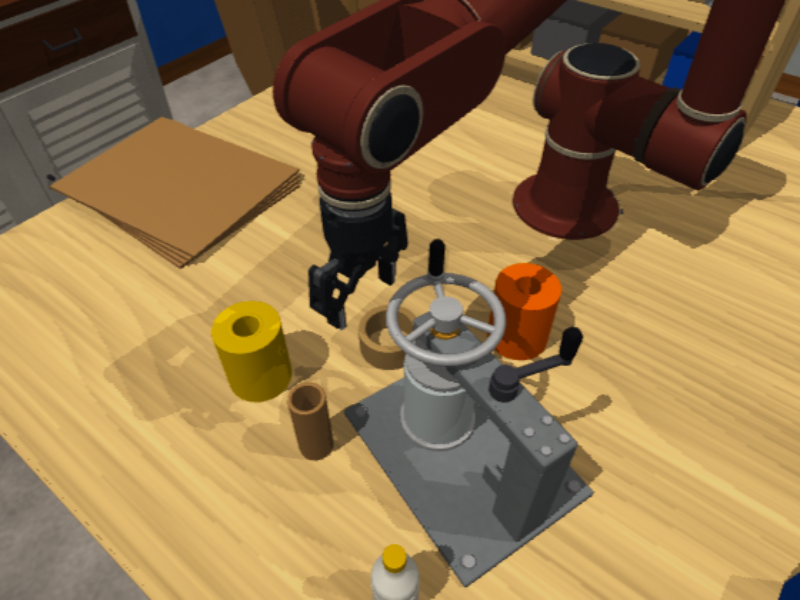

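View pics/d1b.png

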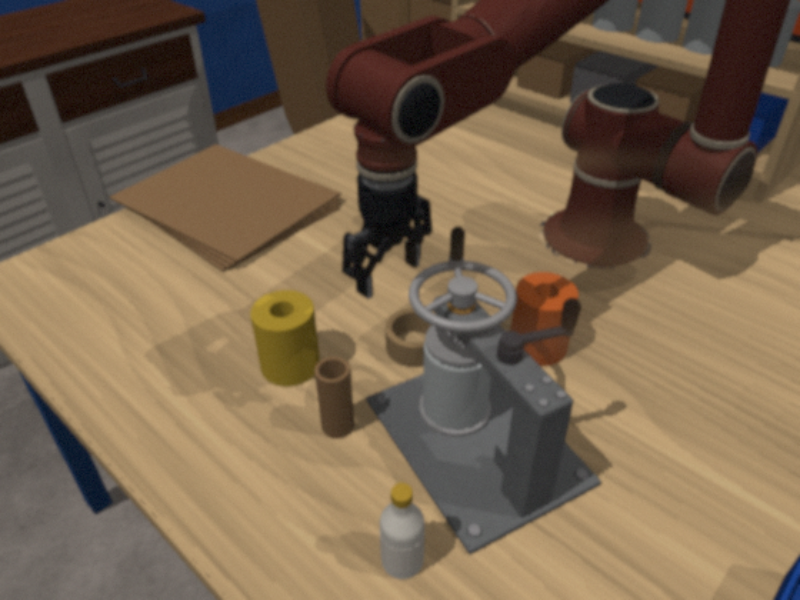

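The scene shows the grey stand (base corners about (365,405) to (590,490)), pale roll under the wheel at (440,400), wheel hub (447,312), crank handle (437,258), lever pivot (505,383) and lever grip (571,343). The yellow roll (252,350) and orange roll (528,310) are look-alikes. Next I'll enlarge the wheel and lever to confirm.

Run:
```python
import cv2,numpy as np
a=cv2.imread('pics/s1.png')[150:330,255:425];b=cv2.imread('pics/d1.png')[150:300,270:420]
# 2 crops side by side
A=cv2.resize(a,None,fx=2.35,fy=2.35*1,interpolation=cv2.INTER_CUBIC);B=cv2.resize(b,None,fx=2.6,fy=2.6,interpolation=cv2.INTER_CUBIC)
H=max(A.shape[0],B.shape[0]);o=np.zeros((H,A.shape[1]+B.shape[1],3),np.uint8);o[:A.shape[0],:A.shape[1]]=A;o[:B.shape[0],A.shape[1]:]=B
print(A.shape,B.shape);cv2.imwrite('pics/c1.png',o)
```

```text
(423, 400, 3) (390, 390, 3)
```

View pics/c1.png

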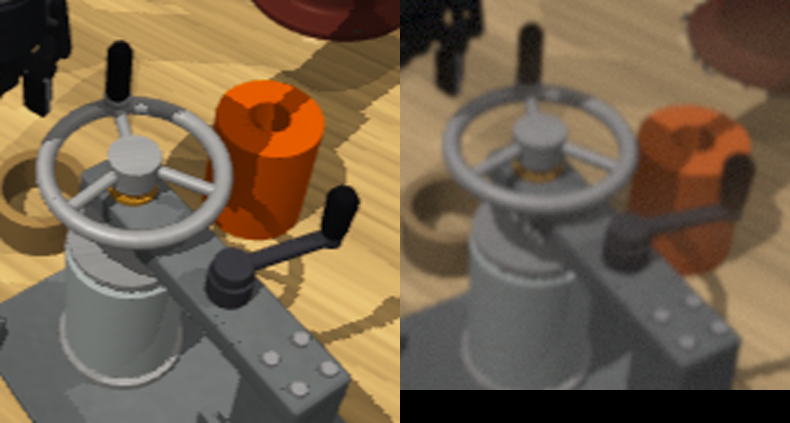

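Crop: the pale roll under the plate is the film roll (the orange one beside it is the look-alike). In the scene half I read the handle at (119,72), hub top (134,152), lever grip (340,214), pivot cap (231,265) and the bolt group (300,363).

```bash
cat >> h.py <<'E'
def tri(pts):
    A=[]
    for n,u,v in pts:
        m,V=load(n);P=m@V[:3];A+=[u*P[2]-P[0],v*P[2]-P[1]]
        A[-1]=A[-1]/np.linalg.norm(A[-1][:3]);A[-2]=A[-2]/np.linalg.norm(A[-2][:3])
    A=np.array(A);return np.linalg.lstsq(A[:,:3],-A[:,3],rcond=None)[0]
E
python3 - <<'E'
from h import *
S=lambda x,y:(255+x/2.35,150+y/2.35); D=lambda x,y:(270+(x-400)/2.6,150+y/2.6)
P={'htop':((119,43),(531,25)),'hc':((119,72),(530,57)),'hub':((134,152),(541,126)),'rim':((135,172),(541,149)),'grip':((340,214),(737,184)),'piv':((231,263),(628,231)),'bolts':((300,363.5),(692,321))}
for k,(s,d) in P.items():
    p=tri([('s1',*S(*s)),('d1',*D(*d))]);print(k,p.round(4),'reproj',(proj('s1',p)-S(*s)).round(1))
w=atz('s1',*S(300,363.5),.224);print('bolts@.224',w,atz('d1',*D(692,321),.224))
g=atz('s1',*S(340,214),.27);print('grip@.27',g,atz('d1',*D(737,184),.27))
for z in(.262,.268,.274):print(z,'rim',atz('s1',*S(135,172),z),atz('d1',*D(541,149),z))
for z in(.295,.30,.305):print(z,'hc',atz('s1',*S(119,72),z),atz('d1',*D(530,57),z))
# base corners
for u,v in((345,410),(465,585),(592,492)):print(atz('s1',u*.7,v*.7,.012))
# others
for n,u,v,z in(('tape',386,318,.048),('core top',308,393,.125),('bottle cap',394,552,.15),('orange',528,283,.125)):print(n,atz('s1',u*.7,v*.7,z))
E
```

```text
htop [0.5264 0.0388 0.2973] reproj [ 0.3 -0.1]
hc [0.5268 0.0403 0.2687] reproj [ 0.2 -0.1]
hub [0.5778 0.0917 0.2581] reproj [ 0.6 -0.2]
rim [0.5786 0.0941 0.2383] reproj [ 0.4 -0.1]
grip [0.5466 0.2356 0.2675] reproj [ 0.3 -0.1]
piv [0.6024 0.1902 0.2338] reproj [ 0.2 -0.1]
bolts [0.6347 0.2636 0.2235] reproj [ 0.8 -0.3]
bolts@.224 [0.63611813 0.26300621 0.224     ] [0.63391323 0.26435491 0.224     ]
grip@.27 [0.54919294 0.23592037 0.27      ] [0.54889544 0.23702105 0.27      ]
0.262 rim [0.5967515  0.10426787 0.262     ] [0.60113063 0.11150001 0.262     ]
0.268 rim [0.60116375 0.10696122 0.268     ] [0.60702666 0.11581515 0.268     ]
0.274 rim [0.60557601 0.10965457 0.274     ] [0.61292269 0.1201303  0.274     ]
0.295 hc [0.55021393 0.05534421 0.295     ] [0.55629741 0.06301174 0.295     ]
0.3 hc [0.55460671 0.0582331  0.3       ] [0.56195673 0.067305   0.3       ]
0.305 hc [0.55899949 0.061122   0.305     ] [0.56761605 0.07159825 0.305     ]
[ 0.65420031 -0.02423584  0.012     ]
[0.7492353  0.25565375 0.012     ]
[0.54420007 0.32350006 0.012     ]
tape [ 0.49818665 -0.07011114  0.048     ]
core top [ 0.712896   -0.02668412  0.125     ]
bottle cap [0.80986104 0.19479832 0.15      ]
orange [0.36013398 0.09962528 0.125     ]
```

Request:
{"api": "carry_out", "payload": {"commands": "0 0 -1.6 0;0 0 -3.2 0;-1 -0.5 -4.8 0;-2.4 -1.1 -4.8 0;-3.76 -1.76 -4.8 0;-3.76 -1.76 -4.8 0;-3.76 -1.76 -4.8 0", "gripper": 0}}

```text
t: 0.68
tool_pos: [0.5297, 0.0447, 0.3513]
tcp_rot: [3.141, -0.001, 0.001]
force: [1.0, -0.6, -0.1]
grip_width: 1.001
```

Run:
```python
from h import *
a=snap('wrist','w1');s=r.get_state();print(s['t'],s['tool_pos'],s['tcp_rot'],s['force'])
m,V=load('w1');print(-V[:3,:3].T@V[:3,3],V[2,:3])
im=np.ascontiguousarray(a['image'][:,:,::-1])
for p in([.532,.046,.2945],[.5775,.0925,.258],[.612,.197,.27],[.549,.236,.291]):
    q=proj('w1',np.array(p));print(p,q);cv2.drawMarker(im,tuple(int(round(x)) for x in q),(0,0,255),0,8,1)
cv2.imwrite('pics/w1b.png',cv2.resize(im,(800,600)))
```

```text
0.7333 [0.53054536 0.04423183 0.35107865] [ 3.14139060e+00 -3.13502592e-04  5.89827988e-04] [0.37610309 0.25176053 0.85608121]
[0.52913265 0.11892983 0.49284765] [ 0.00213646 -0.28895653 -0.95733984]
[0.532, 0.046, 0.2945] [286.29014297 227.98373592]
[0.5775, 0.0925, 0.258] [359.01155117 137.38534001]
[0.612, 0.197, 0.27] [443.57832984 -66.6681879 ]
[0.549, 0.236, 0.291] [ 327.8986029  -193.88840279]
```

View pics/w1b.png

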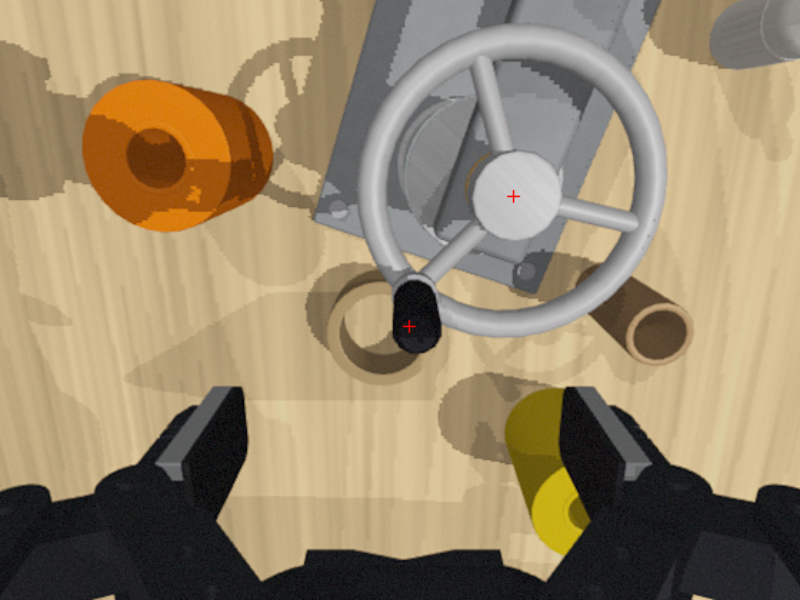

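Wrist view: handle top at (417,328), hub at (515,196), which is about 64 mm apart in the world and matches the given 65. Now I'll descend over the handle and grip it.

Request:
{"api": "carry_out", "payload": {"commands": "0.15 -0.03 0.8 0;0.15 -0.03 1.8 0;0.15 -0.03 2.8 0;0.15 -0.03 3.5 0;0.15 -0.03 3.84 0;0.15 -0.03 3.84 0;0.15 -0.03 3.84 0"}}

```text
t: 1.32
tool_pos: [0.5353, 0.0444, 0.2552]
tcp_rot: [-3.142, 0.001, -0.001]
force: [-0.2, -0.6, -0.0]
grip_width: 1.002
```

Request:
{"api": "carry_out", "payload": {"commands": "0 0 0 0;0 0 0 0;0 0 0 0;0 0 0 0;0 0 0 0;0 0 0 0;0 0 0 0;0 0 0 0", "gripper": 0.85, "grip_force": 40}}

```text
t: 1.98
tool_pos: [0.535, 0.0448, 0.256]
tcp_rot: [3.142, -0.001, 0.0]
force: [-0.4, -0.6, 2.5]
grip_width: 0.222
```

Run:
```python
from h import *
a=snap('wrist','w2');s=r.get_state();print(s['t'],s['tool_pos'],s['tcp_rot'],s['force'],s['moment'],s['grip_width'])
cv2.imwrite('pics/w2b.png',a['image'][:,:,::-1])
# circle rows: centre (.578,.0925) from handle angle a0, clockwise
a0=np.arctan2(.045-.0925,.535-.578);print(np.degrees(a0))
for d in range(0,361,15):
    a=a0-np.radians(d);x=.065*(np.cos(a)-np.cos(a0));y=.065*(np.sin(a)-np.sin(a0));print(d,(x/.025).round(2),(-y/.025).round(2),(d/360*5/25).__round__(3))
```

```text
2.0333 [0.53497226 0.04476443 0.25595066] [ 3.14156178e+00 -1.00904928e-03  2.32811315e-05] [ 0.52243992 -0.7622995   2.86163793] [-0.02710541  0.01857101  0.02841198] 0.22170375171876736
-132.15338308418384
0 0.0 -0.0 0.0
15 -0.44 -0.52 0.008
30 -0.73 -1.13 0.017
45 -0.85 -1.8 0.025
60 -0.8 -2.47 0.033
75 -0.57 -3.11 0.042
90 -0.18 -3.67 0.05
105 0.33 -4.11 0.058
120 0.95 -4.4 0.067
135 1.62 -4.52 0.075
150 2.29 -4.47 0.083
165 2.93 -4.24 0.092
180 3.49 -3.86 0.1
195 3.93 -3.34 0.108
210 4.22 -2.72 0.117
225 4.34 -2.06 0.125
240 4.29 -1.38 0.133
255 4.06 -0.74 0.142
270 3.67 -0.18 0.15
285 3.16 0.26 0.158
300 2.54 0.55 0.167
315 1.87 0.67 0.175
330 1.2 0.61 0.183
345 0.56 0.39 0.192
360 -0.0 -0.0 0.2
```

View pics/w2b.png

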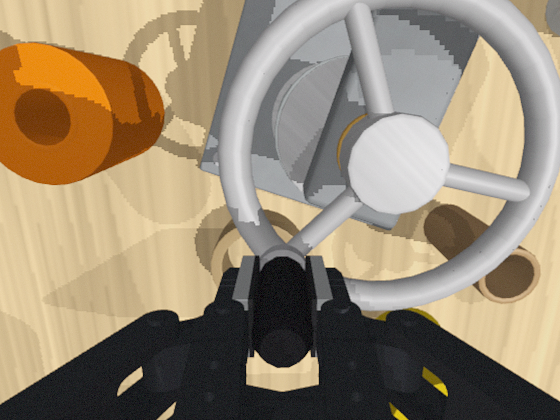

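Wrist view: the black handle sits between the pads at (282,300), opening 19 mm. Now I'll wind the first 105°, inside the sure-free travel.

Request:
{"api": "carry_out", "payload": {"commands": "-0.24 -0.25 0.004 0;-0.44 -0.52 0.008 0;-0.73 -1.13 0.017 0;-0.85 -1.8 0.025 0;-0.8 -2.47 0.033 0;-0.57 -3.11 0.042 0;-0.18 -3.67 0.05 0;0.33 -4.11 0.058 0"}}

```text
t: 2.7
tool_pos: [0.5437, 0.1465, 0.2545]
tcp_rot: [3.136, -0.004, -0.0]
force: [6.0, -13.8, 2.5]
grip_width: 0.22
```

```bash
cat > w.py <<'E'
import sys
from h import *
# usage: w.py step n [cx cy dr] : report tangential force and next rows (degrees per row step)
st,n=float(sys.argv[1]),int(sys.argv[2]);c=np.array([.578,.0925]);R=.065
s=r.get_state();p=s['tool_pos'][:2]-c;rr=np.hypot(*p);u=p/rr;t=np.array([u[1],-u[0]])
f=s['force'];print('t',s['t'],'rad',rr.round(4),'ang',np.degrees(np.arctan2(p[1],p[0])).round(1),'Ftan',-(f[:2]@t).round(2),'Frad',(f[:2]@u).round(2),'Fz',f[2].round(2),'z',s['tool_pos'][2].round(4),s['grip_width'].round(3),'yaw',s['tcp_rot'].round(3))
c0=float(sys.argv[3]) if len(sys.argv)>3 else np.degrees(np.arctan2(p[1],p[0])) # commanded angle
a0=np.radians(c0)
print('cmd from',c0)
for i in range(1,n+1):
    a=a0-np.radians(st*i);print(f"{R*(np.cos(a)-np.cos(a0))/.025:.2f} {-R*(np.sin(a)-np.sin(a0))/.025:.2f} {st*i/360*.2:.3f} 0",end=';')
print()
E
python3 w.py 10 8 122.85
```

```text
Traceback (most recent call last):
  File "w.py", line 6, in <module>
    f=s['force'];print('t',s['t'],'rad',rr.round(4),'ang',np.degrees(np.arctan2(p[1],p[0])).round(1),'Ftan',-(f[:2]@t).round(2),'Frad',(f[:2]@u).round(2),'Fz',f[2].round(2),'z',s['tool_pos'][2].round(4),s['grip_width'].round(3),'yaw',s['tcp_rot'].round(3))
                                                                                                                                                                                                           ^^^^^^^^^^^^^^^^^^^^^
AttributeError: 'float' object has no attribute 'round'
```

```bash
sed -i "s/s\['grip_width'\].round(3)/s['grip_width']/" w.py; sed -i 's/c=np.array(\[.578,.0925\])/c=np.array([.5793,.0922])/' w.py; python3 w.py 10 8 122
```

```text
t 2.7 rad 0.0649 ang 123.2 Ftan 2.55 Frad -14.79 Fz 2.5 z 0.2545 0.21962141025382848 yaw [ 3.136 -0.004 -0.   ]
cmd from 122.0
0.40 -0.21 0.006 0;0.84 -0.34 0.011 0;1.29 -0.39 0.017 0;1.74 -0.37 0.022 0;2.18 -0.27 0.028 0;2.60 -0.09 0.033 0;2.98 0.16 0.039 0;3.31 0.47 0.044 0;
```

Request:
{"api": "carry_out", "payload": {"commands": "0 0.04 0 0;0 0.04 0 0"}}

```text
t: 2.87
tool_pos: [0.5442, 0.1466, 0.2545]
tcp_rot: [3.14, -0.004, 0.001]
force: [5.8, -2.2, 3.1]
grip_width: 0.222
```

```bash
python3 w.py 10 8 122.6
```

```text
t 2.8667 rad 0.0648 ang 122.8 Ftan -3.72 Frad -4.98 Fz 3.06 z 0.2545 0.221574227232069 yaw [ 3.14e+00 -4.00e-03  1.00e-03]
cmd from 122.6
0.40 -0.21 0.006 0;0.83 -0.35 0.011 0;1.28 -0.41 0.017 0;1.74 -0.39 0.022 0;2.18 -0.29 0.028 0;2.60 -0.12 0.033 0;2.98 0.12 0.039 0;3.31 0.43 0.044 0;
```

Request:
{"api": "carry_out", "payload": {"commands": "0.40 -0.21 0.006 0;0.83 -0.35 0.011 0;1.28 -0.41 0.017 0;1.74 -0.39 0.022 0;2.18 -0.29 0.028 0;2.60 -0.12 0.033 0"}}

```text
t: 3.37
tool_pos: [0.6076, 0.1507, 0.2537]
tcp_rot: [-3.14, 0.001, 0.001]
force: [-2.9, 0.4, 6.1]
grip_width: 0.221
```

```bash
python3 w.py 7 8 62.6
```

```text
t 3.3667 rad 0.065 ang 64.2 Ftan 2.8 Frad -0.88 Fz 6.06 z 0.2537 0.22095536802467236 yaw [-3.14e+00  1.00e-03  1.00e-03]
cmd from 62.6
0.27 0.16 0.004 0;0.52 0.36 0.008 0;0.75 0.58 0.012 0;0.94 0.83 0.016 0;1.11 1.10 0.019 0;1.24 1.39 0.023 0;1.33 1.70 0.027 0;1.39 2.01 0.031 0;
```

Request:
{"api": "carry_out", "payload": {"commands": "0.27 0.16 0 0;0.52 0.36 0 0;0.75 0.58 0 0;0.94 0.83 0 0;1.11 1.10 0.003 0;1.24 1.39 0.006 0;1.33 1.70 0.01 0;1.39 2.01 0.014 0"}}

```text
t: 4.03
tool_pos: [0.6441, 0.0994, 0.253]
tcp_rot: [-3.14, -0.004, 0.0]
force: [4.6, 4.3, 2.3]
grip_width: 0.222
```

```bash
python3 w.py 7 8 6.6
```

```text
t 4.0333 rad 0.0652 ang 6.3 Ftan 3.74 Frad 5.01 Fz 2.35 z 0.253 0.2220656633400578 yaw [-3.14  -0.004  0.   ]
cmd from 6.6
0.02 0.32 0.004 0;-0.00 0.63 0.008 0;-0.06 0.95 0.012 0;-0.16 1.25 0.016 0;-0.30 1.54 0.019 0;-0.46 1.80 0.023 0;-0.66 2.05 0.027 0;-0.89 2.27 0.031 0;
```

```bash
sed -i 's/.5793,.0922/.5797,.0922/' w.py; python3 w.py 5 8 6.6
```

```text
t 4.0333 rad 0.0648 ang 6.4 Ftan 3.74 Frad 5.01 Fz 2.35 z 0.253 0.2220656633400578 yaw [-3.14  -0.004  0.   ]
cmd from 6.6
0.02 0.23 0.003 0;0.01 0.45 0.006 0;-0.01 0.68 0.008 0;-0.05 0.90 0.011 0;-0.12 1.12 0.014 0;-0.20 1.33 0.017 0;-0.30 1.54 0.019 0;-0.41 1.73 0.022 0;
```

Request:
{"api": "carry_out", "payload": {"commands": "0.04 0.23 0.003 0;0.04 0.45 0.006 0;0.02 0.68 0.008 0;-0.02 0.89 0.01 0;-0.08 1.12 0.014 0;-0.16 1.33 0.017 0"}}

```text
t: 4.53
tool_pos: [0.6393, 0.0662, 0.2526]
tcp_rot: [-3.14, -0.002, 0.0]
force: [3.5, 5.9, 2.5]
grip_width: 0.22
```

```bash
python3 w.py 5 8 -23.4
```

```text
t 4.5333 rad 0.065 ang -23.6 Ftan 6.82 Frad 0.89 Fz 2.54 z 0.2526 0.21988626151496984 yaw [-3.14e+00 -2.00e-03  0.00e+00]
cmd from -23.4
-0.10 0.20 0.003 0;-0.22 0.40 0.006 0;-0.35 0.58 0.008 0;-0.50 0.75 0.011 0;-0.66 0.91 0.014 0;-0.84 1.05 0.017 0;-1.02 1.18 0.019 0;-1.22 1.29 0.022 0;
```

Force is rising, so I'll use slower steps.

Request:
{"api": "carry_out", "payload": {"commands": "-0.04 0.08 0.001 0;-0.08 0.16 0.002 0;-0.12 0.24 0.003 0;-0.16 0.32 0.004 0;-0.20 0.37 0.005 0;-0.22 0.40 0.006 0"}}

```text
t: 5.03
tool_pos: [0.6338, 0.0561, 0.2524]
tcp_rot: [-3.141, -0.002, 0.0]
force: [4.6, 4.3, 2.9]
grip_width: 0.223
```

```bash
python3 w.py 2 8 -33.4
```

```text
t 5.0333 rad 0.0651 ang -33.7 Ftan 6.15 Frad 1.47 Fz 2.94 z 0.2524 0.222688671292774 yaw [-3.141e+00 -2.000e-03  0.000e+00]
cmd from -33.4
-0.05 0.07 0.001 0;-0.11 0.15 0.002 0;-0.16 0.22 0.003 0;-0.22 0.29 0.004 0;-0.28 0.36 0.006 0;-0.35 0.42 0.007 0;-0.41 0.48 0.008 0;-0.48 0.54 0.009 0;
```

Request:
{"api": "carry_out", "payload": {"commands": "-0.05 0.07 0.001 0;-0.11 0.15 0.002 0;-0.16 0.22 0.003 0;-0.22 0.29 0.004 0;-0.28 0.36 0.006 0;-0.35 0.42 0.007 0;-0.41 0.48 0.008 0;-0.48 0.54 0.009 0"}}

```text
t: 5.7
tool_pos: [0.6221, 0.0428, 0.2522]
tcp_rot: [-3.141, -0.003, 0.0]
force: [5.5, 3.9, 3.4]
grip_width: 0.224
```

```bash
python3 w.py 2 8 -49.4
```

```text
t 5.7 rad 0.0651 ang -49.4 Ftan 6.74 Frad 0.63 Fz 3.39 z 0.2522 0.22369346251546277 yaw [-3.141e+00 -3.000e-03  0.000e+00]
cmd from -49.4
-0.07 0.06 0.001 0;-0.14 0.11 0.002 0;-0.22 0.17 0.003 0;-0.29 0.22 0.004 0;-0.37 0.26 0.006 0;-0.45 0.31 0.007 0;-0.53 0.35 0.008 0;-0.61 0.39 0.009 0;
```

Request:
{"api": "carry_out", "payload": {"commands": "-0.07 0.06 0.001 0;-0.14 0.11 0.002 0;-0.22 0.17 0.003 0;-0.29 0.22 0.004 0;-0.37 0.26 0.006 0;-0.45 0.31 0.007 0;-0.53 0.35 0.008 0;-0.61 0.39 0.009 0"}}

```text
t: 6.37
tool_pos: [0.607, 0.033, 0.252]
tcp_rot: [-3.141, -0.004, 0.0]
force: [6.7, 4.3, 2.2]
grip_width: 0.223
```

```bash
python3 w.py 2 8 -65.4
```

```text
t 6.3667 rad 0.0652 ang -65.2 Ftan 7.9 Frad -1.08 Fz 2.18 z 0.252 0.22269742808264406 yaw [-3.141 -0.004  0.   ]
cmd from -65.4
-0.08 0.04 0.001 0;-0.17 0.07 0.002 0;-0.25 0.10 0.003 0;-0.34 0.13 0.004 0;-0.43 0.15 0.006 0;-0.52 0.17 0.007 0;-0.60 0.19 0.008 0;-0.69 0.21 0.009 0;
```

Request:
{"api": "carry_out", "payload": {"commands": "-0.08 0.04 0.001 0;-0.17 0.07 0.002 0;-0.25 0.10 0.003 0;-0.34 0.13 0.004 0;-0.43 0.15 0.006 0;-0.52 0.17 0.007 0;-0.60 0.19 0.008 0;-0.69 0.21 0.009 0"}}

```text
t: 7.03
tool_pos: [0.5901, 0.0277, 0.2518]
tcp_rot: [-3.141, -0.004, 0.0]
force: [6.8, 4.7, 2.7]
grip_width: 0.224
```

```bash
python3 w.py 2 8 -81.4
```

```text
t 7.0333 rad 0.0653 ang -80.9 Ftan 7.42 Frad -3.59 Fz 2.67 z 0.2518 0.2235036940209479 yaw [-3.141 -0.004  0.   ]
cmd from -81.4
-0.09 0.01 0.001 0;-0.18 0.02 0.002 0;-0.27 0.03 0.003 0;-0.36 0.03 0.004 0;-0.45 0.03 0.006 0;-0.54 0.02 0.007 0;-0.63 0.02 0.008 0;-0.72 0.01 0.009 0;
```

Request:
{"api": "carry_out", "payload": {"commands": "-0.09 0.00 0.001 0;-0.18 0.00 0.002 0;-0.27 0.01 0.003 0;-0.36 0.01 0.004 0;-0.45 0.01 0.006 0;-0.54 0.00 0.007 0;-0.63 0.0 0.008 0;-0.72 -0.01 0.009 0"}}

```text
t: 7.7
tool_pos: [0.5724, 0.0273, 0.2516]
tcp_rot: [3.141, -0.005, -0.0]
force: [9.5, 1.3, 1.1]
grip_width: 0.218
```

```bash
python3 w.py 2 8 -97.4
```

```text
t 7.7 rad 0.0653 ang -96.4 Ftan 9.26 Frad -2.38 Fz 1.06 z 0.2516 0.21842596863519587 yaw [ 3.141 -0.005 -0.   ]
cmd from -97.4
-0.09 -0.01 0.001 0;-0.18 -0.03 0.002 0;-0.27 -0.05 0.003 0;-0.36 -0.07 0.004 0;-0.44 -0.10 0.006 0;-0.53 -0.13 0.007 0;-0.61 -0.16 0.008 0;-0.70 -0.19 0.009 0;
```

Request:
{"api": "carry_out", "payload": {"commands": "-0.09 -0.02 0.001 0;-0.18 -0.04 0.001 0;-0.27 -0.06 0.002 0;-0.36 -0.08 0.003 0;-0.44 -0.11 0.004 0;-0.53 -0.14 0.005 0;-0.61 -0.17 0.006 0;-0.70 -0.20 0.007 0"}}

```text
t: 8.37
tool_pos: [0.5552, 0.0316, 0.2514]
tcp_rot: [3.139, -0.006, -0.001]
force: [10.1, 0.4, 0.3]
grip_width: 0.219
```

```bash
python3 w.py 2 8 -113.4
```

```text
t 8.3667 rad 0.0653 ang -112.0 Ftan 9.25 Frad -4.13 Fz 0.31 z 0.2514 0.21916675317574597 yaw [ 3.139e+00 -6.000e-03 -1.000e-03]
cmd from -113.4
-0.08 -0.04 0.001 0;-0.16 -0.08 0.002 0;-0.24 -0.12 0.003 0;-0.32 -0.17 0.004 0;-0.40 -0.22 0.006 0;-0.47 -0.27 0.007 0;-0.55 -0.32 0.008 0;-0.62 -0.38 0.009 0;
```

Request:
{"api": "carry_out", "payload": {"commands": "-0.08 -0.05 0.001 0;-0.16 -0.10 0.001 0;-0.24 -0.14 0.002 0;-0.31 -0.19 0.003 0;-0.39 -0.24 0.003 0;-0.46 -0.29 0.004 0;-0.53 -0.34 0.005 0;-0.60 -0.40 0.006 0"}}

```text
t: 9.03
tool_pos: [0.5401, 0.0403, 0.2512]
tcp_rot: [3.137, -0.006, -0.002]
force: [8.5, -5.5, -0.1]
grip_width: 0.223
```

```bash
python3 w.py 2 8 -129.4
```

```text
t 9.0333 rad 0.0653 ang -127.4 Ftan 10.04 Frad -0.78 Fz -0.06 z 0.2512 0.2225310841560836 yaw [ 3.137e+00 -6.000e-03 -2.000e-03]
cmd from -129.4
-0.07 -0.06 0.001 0;-0.14 -0.12 0.002 0;-0.20 -0.18 0.003 0;-0.26 -0.25 0.004 0;-0.32 -0.32 0.006 0;-0.38 -0.39 0.007 0;-0.44 -0.46 0.008 0;-0.49 -0.53 0.009 0;
```

Request:
{"api": "carry_out", "payload": {"commands": "-0.07 -0.06 0.001 0;-0.14 -0.12 0.002 0;-0.20 -0.18 0.003 0;-0.26 -0.25 0.004 0;-0.32 -0.32 0.005 0;-0.38 -0.39 0.006 0;-0.44 -0.46 0.007 0;-0.49 -0.53 0.008 0"}}

```text
t: 9.7
tool_pos: [0.5277, 0.0528, 0.2509]
tcp_rot: [3.135, -0.005, -0.002]
force: [8.4, -7.8, 1.6]
grip_width: 0.222
```

```bash
python3 w.py 2 8 -145.4
```

```text
t 9.7 rad 0.0653 ang -142.9 Ftan 11.26 Frad -2.0 Fz 1.58 z 0.2509 0.22206786725140332 yaw [ 3.135e+00 -5.000e-03 -2.000e-03]
cmd from -145.4
-0.05 -0.08 0.001 0;-0.10 -0.15 0.002 0;-0.14 -0.23 0.003 0;-0.18 -0.31 0.004 0;-0.22 -0.39 0.006 0;-0.26 -0.48 0.007 0;-0.29 -0.56 0.008 0;-0.32 -0.65 0.009 0;
```

Request:
{"api": "carry_out", "payload": {"commands": "-0.05 -0.08 0.001 0;-0.10 -0.15 0.002 0;-0.14 -0.23 0.003 0;-0.18 -0.31 0.004 0;-0.22 -0.39 0.005 0;-0.26 -0.48 0.006 0"}}

```text
t: 10.2
tool_pos: [0.5208, 0.0641, 0.2508]
tcp_rot: [3.133, -0.004, -0.002]
force: [6.4, -9.8, 2.3]
grip_width: 0.224
```

```bash
python3 w.py 2 8 -157.4
```

```text
t 10.2 rad 0.0652 ang -154.5 Ftan 11.6 Frad -1.53 Fz 2.25 z 0.2508 0.22355820736579093 yaw [ 3.133e+00 -4.000e-03 -2.000e-03]
cmd from -157.4
-0.03 -0.08 0.001 0;-0.06 -0.17 0.002 0;-0.09 -0.26 0.003 0;-0.12 -0.34 0.004 0;-0.14 -0.43 0.006 0;-0.16 -0.52 0.007 0;-0.17 -0.61 0.008 0;-0.18 -0.70 0.009 0;
```

Request:
{"api": "carry_out", "payload": {"commands": "-0.03 -0.08 0.001 0;-0.06 -0.17 0.002 0;-0.09 -0.26 0.003 0"}}

```text
t: 10.45
tool_pos: [0.5183, 0.0704, 0.2507]
tcp_rot: [3.132, -0.003, -0.003]
force: [4.7, -11.6, 2.2]
grip_width: 0.22
```

```bash
python3 w.py 2 8 -163.4
```

```text
t 10.45 rad 0.0652 ang -160.4 Ftan 12.51 Frad -0.51 Fz 2.22 z 0.2507 0.22019584850712431 yaw [ 3.132e+00 -3.000e-03 -3.000e-03]
cmd from -163.4
-0.02 -0.09 0.001 0;-0.05 -0.18 0.002 0;-0.06 -0.26 0.003 0;-0.08 -0.35 0.004 0;-0.09 -0.44 0.006 0;-0.10 -0.53 0.007 0;-0.11 -0.62 0.008 0;-0.11 -0.72 0.009 0;
```

12.5 N while moving steadily. I'll unload the hand, then open and lift clear.

Request:
{"api": "carry_out", "payload": {"commands": "0.02 0.05 0 0;0.03 0.09 0 0;0.03 0.09 0 0"}}

```text
t: 10.7
tool_pos: [0.518, 0.0713, 0.2506]
tcp_rot: [3.14, 0.0, -0.001]
force: [1.0, -1.7, 4.3]
grip_width: 0.222
```

Request:
{"api": "carry_out", "payload": {"commands": "0 0 0 0;0 0 0 0;0 0 0 0;0 0 0 0;0 0 -0.8 0;0 0 -2 0;0 0 -3.2 0;0 0 -4 0", "gripper": 0.45}}

```text
t: 11.37
tool_pos: [0.5182, 0.0725, 0.3531]
tcp_rot: [-3.141, -0.002, 0.0]
force: [1.2, -0.6, 1.4]
grip_width: 0.548
```

```bash
python3 w.py 2 1
```

```text
t 11.3667 rad 0.0646 ang -162.2 Ftan 0.92 Frad -0.93 Fz 1.36 z 0.3531 0.5478075168225394 yaw [-3.141e+00 -2.000e-03  0.000e+00]
cmd from -162.2147344994009
-0.03 -0.09 0.001 0;
```

Request:
{"api": "carry_out", "payload": {"commands": "0.3 -1.4 0 0;0.6 -2.9 0 0;0.9 -4.4 0 0;1.24 -5.9 0 0;1.24 -5.9 0 0;1.24 -5.9 0 0", "gripper": 0.2}}

```text
t: 11.87
tool_pos: [0.5486, 0.2215, 0.3493]
tcp_rot: [3.141, 0.002, 0.003]
force: [-0.3, -0.6, -0.0]
grip_width: 0.8
```

Run:
```python
from h import *
a=snap('wrist','w3');s=r.get_state();print(s['t'],s['tool_pos'],s['tcp_rot'],s['force'],s['grip_width'])
im=np.ascontiguousarray(a['image'][:,:,::-1])
for p in([.549,.236,.291],[.615,.1964,.245],[.5797,.0922,.252]):
    q=proj('w3',np.array(p));print(p,q);cv2.drawMarker(im,tuple(int(round(x)) for x in q),(0,0,255),0,8,1)
cv2.imwrite('pics/w3b.png',cv2.resize(im,(800,600)))
```

```text
11.9167 [0.5486461  0.22036219 0.3496036 ] [3.14076213e+00 1.59973319e-03 1.64053790e-03] [ 0.04304144 -0.7049775   0.71940769] 0.80075970705082
[0.549, 0.236, 0.291] [283.27106967 204.74311212]
[0.615, 0.1964, 0.245] [376.4212378  240.07932066]
[0.5797, 0.0922, 0.252] [322.39301538 369.54810304]
```

View pics/w3b.png

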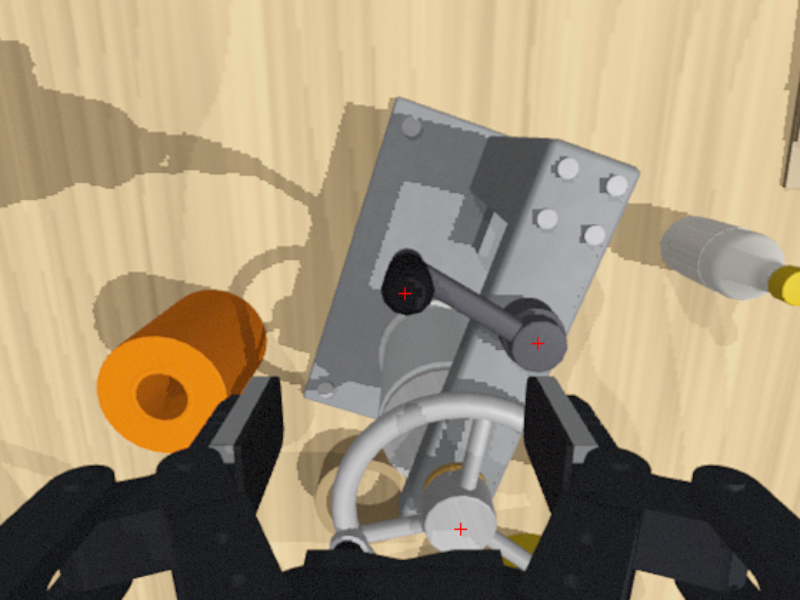

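The wrist view shows the lever grip top at (407,292) and the pivot cap at (538,343), both on my predicted markers. The reach is 76 mm against the 75 given. I'll descend and grip.

Request:
{"api": "carry_out", "payload": {"commands": "0.03 -0.62 0.6 0;0.03 -0.62 1.6 0;0.03 -0.62 2.6 0;0.03 -0.62 3.3 0;0.03 -0.62 3.72 0;0.03 -0.62 3.72 0"}}

```text
t: 12.42
tool_pos: [0.5483, 0.2338, 0.2542]
tcp_rot: [3.14, 0.005, -0.002]
force: [-0.0, 1.1, 0.2]
grip_width: 0.8
```

Request:
{"api": "carry_out", "payload": {"commands": "0 0 0 0;0 0 0 0;0 0 0 0;0 0 0 0;0 0 0 0;0 0 0 0;0 0 0 0", "gripper": 0.85, "grip_force": 40}}

```text
t: 13.0
tool_pos: [0.5502, 0.2353, 0.2595]
tcp_rot: [-3.141, -0.002, 0.0]
force: [-2.2, -0.4, 6.5]
grip_width: 0.227
```

```bash
cat > l.py <<'E'
import sys
from h import *
c=np.array([.615,.1964]);R=.075
s=r.get_state();p=s['tool_pos'][:2]-c;rr=np.hypot(*p);u=p/rr;t=np.array([u[1],-u[0]]);f=s['force'];a0=np.arctan2(p[1],p[0]);yaw=s['tcp_rot'][2]
print('t',s['t'],s['tool_pos'].round(4),'rad',rr,'ang',np.degrees(a0),'lever rad ~',np.radians(161.3)-a0,'Ftan',-f[:2]@t,'Frad',f[:2]@u,'F',f.round(1),'yaw',np.degrees(yaw),s['grip_width'])
for i in range(1,9):
    a=a0-np.radians(5*i);d=R*np.array([np.cos(a)-np.cos(a0),np.sin(a)-np.sin(a0)])/.025
    print(f"{d@[np.cos(yaw),np.sin(yaw)]:.2f} {d@[np.sin(yaw),-np.cos(yaw)]:.2f} 0 {i}",end=';')
print()
E
python3 l.py
```

```text
t 13.0 [0.5502 0.2353 0.2595] rad 0.07562664376419742 ang 149.0164060424215 lever rad ~ 0.2143891585378257 Ftan 1.4294732639041707 Frad 1.6908905811864794 F [-2.2 -0.4  6.5] yaw 0.002046747780247885 0.22735043762500756
0.14 -0.22 0 1;0.31 -0.42 0 2;0.49 -0.61 0 3;0.68 -0.79 0 4;0.89 -0.94 0 5;1.12 -1.08 0 6;1.35 -1.20 0 7;1.59 -1.29 0 8;
```

Request:
{"api": "carry_out", "payload": {"commands": "0.14 -0.22 -0.06 1;0.31 -0.42 -0.08 2;0.49 -0.61 -0.08 3;0.68 -0.79 -0.08 4;0.89 -0.94 -0.08 5;1.12 -1.08 -0.08 6;1.35 -1.20 -0.08 7;1.59 -1.29 -0.08 8"}}

```text
t: 13.67
tool_pos: [0.5898, 0.2673, 0.2596]
tcp_rot: [3.141, -0.001, -0.702]
force: [-1.3, -1.9, 0.4]
grip_width: 0.233
```

```bash
python3 l.py
```

```text
t 13.6667 [0.5898 0.2673 0.2596] rad 0.07522934343902218 ang 109.60736087036639 lever rad ~ 0.9022067518573627 Ftan 1.8644792856664634 Frad -1.3283880785676154 F [-1.3 -1.9  0.4] yaw -40.21788718398557 0.23275860998068404
0.14 -0.22 0 1;0.30 -0.43 0 2;0.48 -0.62 0 3;0.67 -0.80 0 4;0.88 -0.95 0 5;1.10 -1.09 0 6;1.33 -1.21 0 7;1.58 -1.31 0 8;
```

Request:
{"api": "carry_out", "payload": {"commands": "0.14 -0.22 0 1;0.30 -0.43 0 2;0.48 -0.62 0 3;0.67 -0.80 0 4;0.88 -0.95 0 5;1.10 -1.09 0 6;1.33 -1.21 0 7;1.33 -1.21 0 7"}}

```text
t: 14.33
tool_pos: [0.6357, 0.2684, 0.2596]
tcp_rot: [-3.14, -0.002, -1.311]
force: [3.3, -3.4, 0.6]
grip_width: 0.232
```

```bash
python3 l.py
```

```text
t 14.3333 [0.6357 0.2684 0.2596] rad 0.07487613632535313 ang 73.96161143859882 lever rad ~ 1.5243424437826045 Ftan -4.07081826941464 Frad -2.397118249119286 F [ 3.3 -3.4  0.6] yaw -75.12177143194607 0.23199410037820328
0.14 -0.22 0 1;0.31 -0.42 0 2;0.49 -0.61 0 3;0.68 -0.79 0 4;0.89 -0.94 0 5;1.12 -1.08 0 6;1.35 -1.20 0 7;1.59 -1.29 0 8;
```

Request:
{"api": "carry_out", "payload": {"commands": "0.08 -0.11 0 0.5;0.14 -0.22 0 1;0.18 -0.26 0 1.2;0.18 -0.26 0 1.2"}}

```text
t: 14.67
tool_pos: [0.641, 0.2666, 0.2595]
tcp_rot: [3.139, -0.0, -1.411]
force: [-4.5, -1.9, 2.9]
grip_width: 0.232
```

```bash
python3 l.py
```

```text
t 14.6667 [0.641  0.2666 0.2595] rad 0.07486927971964344 ang 69.6801780201406 lever rad ~ 1.5990675536396166 Ftan 3.5277684759378856 Frad -3.312287553125297 F [-4.5 -1.9  2.9] yaw -80.8540833708104 0.23213914689980383
0.14 -0.22 0 1;0.30 -0.43 0 2;0.47 -0.63 0 3;0.66 -0.80 0 4;0.87 -0.97 0 5;1.09 -1.11 0 6;1.32 -1.23 0 7;1.56 -1.33 0 8;
```

Request:
{"api": "carry_out", "payload": {"commands": "0.05 -0.07 0 0;0.08 -0.11 0 0;0.08 -0.11 0 0"}}

```text
t: 14.92
tool_pos: [0.6411, 0.2666, 0.2595]
tcp_rot: [3.133, 0.003, -1.409]
force: [-14.3, 1.3, 5.5]
grip_width: 0.232
```

```bash
python3 l.py
```

```text
t 14.9167 [0.6411 0.2666 0.2595] rad 0.07486409633055845 ang 69.63484398454443 lever rad ~ 1.5998587818239862 Ftan 13.898117221765885 Frad -3.746951064148782 F [-14.3   1.3   5.5] yaw -80.74004688276865 0.23217063582816266
0.14 -0.22 0 1;0.30 -0.43 0 2;0.47 -0.62 0 3;0.66 -0.80 0 4;0.87 -0.96 0 5;1.09 -1.11 0 6;1.32 -1.23 0 7;1.56 -1.33 0 8;
```

At the stop: force rose to 14 N with no movement, at 1.60 rad. I'll unload, open and lift away.

Request:
{"api": "carry_out", "payload": {"commands": "-0.07 0.10 -0.01 0;-0.07 0.10 -0.01 0;-0.07 0.10 -0.01 0"}}

```text
t: 15.17
tool_pos: [0.641, 0.2666, 0.2596]
tcp_rot: [3.139, 0.0, -1.411]
force: [-6.3, -1.7, 2.4]
grip_width: 0.23
```

Request:
{"api": "carry_out", "payload": {"commands": "-0.07 0.1 0 0;-0.07 0.1 0 0;-0.07 0.1 0 0;-0.07 0.1 0 0;-0.07 0.1 -0.8 0;-0.07 0.1 -2 0;-0.07 0.1 -3.2 0;-0.07 0.1 -4 0", "gripper": 0.45}}

```text
t: 15.83
tool_pos: [0.6401, 0.268, 0.3632]
tcp_rot: [-3.138, 0.001, -1.414]
force: [-0.1, 0.5, 0.0]
grip_width: 0.546
```

Request:
{"api": "carry_out", "payload": {"commands": "0 0 -1.2 0;0 0 -2 0;0 0 -2 0;0 0 -2 0"}}

```text
t: 16.17
tool_pos: [0.64, 0.2679, 0.4117]
tcp_rot: [-3.138, 0.001, -1.414]
force: [0.0, 0.8, 0.1]
grip_width: 0.549
```

Run:
```python
from h import *
a=snap('scene','s2');s=r.get_state();print(s['t'],s['tool_pos'],s['force'],s['grip_width'])
cv2.imwrite('pics/s2b.png',cv2.resize(a['image'][:,:,::-1],(800,600)))
```

```text
16.2167 [0.63955099 0.26776371 0.40927958] [ 0.70497695  0.84664171 -0.8043761 ] 0.5474793285062739
```

View pics/s2b.png

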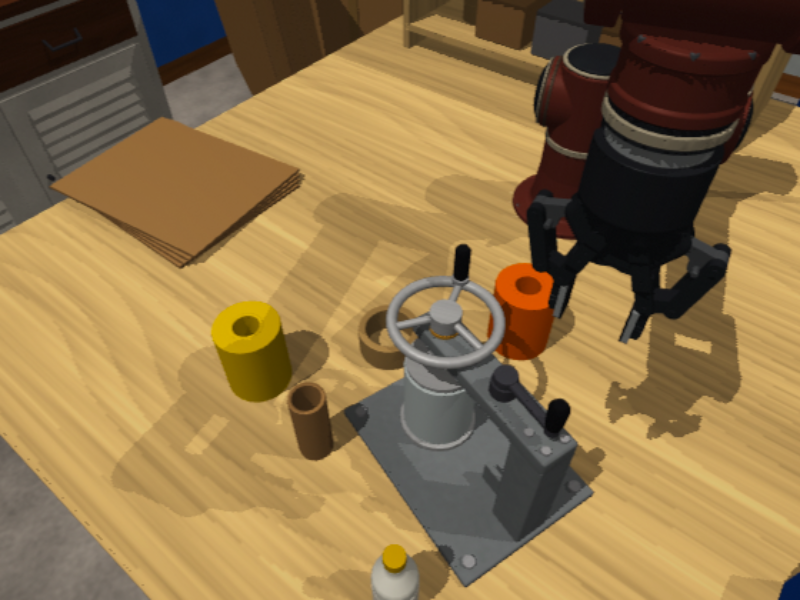

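The lever grip is at (558,415), pointing along the overarm. The handle stands at (462,262). The roll, tape, core and bottle look unmoved, and the hand is clear.

```bash
python3 -c "
from plant import r
print(r.hand_in(), r.get_state()['force'])"
```

```text
the job is handed in; nothing more can be done
the job is handed in; nothing more can be done
```

I wound the wheel clockwise by its handle until it took about 12.5 N to keep it moving slowly. Then I swung the clamp lever to its stop, let go, lifted clear and handed the job in at about 16 s of the 67 s.

- **Wheel:** it turned about 1.1 turns in all. Push force was about 3 N while it ran free and climbed steadily after contact, reaching 11.6 N and then 12.5 N on the last two readings.
- **Lever:** it ended at about 1.60 rad by hand position. A further push raised the force to 14 N with no movement, so it is at its stop.
- **Last picture:** the lever lies along the overarm and the pale roll stands under the plate. The tape, core and bottle look unmoved, and the hand is free (near-zero force).

The lever felt lighter mid-swing (about 2 N) than the stated 4 to 6 N, but it did follow the hand to the stop. The plate's press on the roll was judged only by handle force, and I did not measure it again after locking. The force readings wandered by roughly 0.5 to 1 N.

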